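Close up a printer drive housing: sleeve on the shaft, cover on, pressed home

TASK

Close up the black drive housing: slide the white sleeve over the steel shaft inside it, down to the floor, then lay the grey cover in the housing's mouth so that it rests on the two raised orange clips, and let go of it. Then press the cover down over both clips until they are fully home and the cover lies flush with the aluminium rim all round. Leave the other things on the bench where they are.

Things in the scene. Friction and masses are not known exactly. Their poses are not given: they have to be found in the camera images.
- housing: Open-topped black box with a bright aluminium rim, fixed to the bench. Outside 218 (its x) x 138 (its y) x 99 mm high; mouth and inside 198 x 118 mm, the top 5 mm of the mouth bevelled outwards; inner floor 10 mm above the bench. Origin: centre of its underside; x along its length, z up. The shaft stands in its middle, an orange clip at each end.
- shaft_foot (a point): Foot of the upright steel shaft, on its axis at the housing's inner floor (10 mm above the bench). Shaft: 24 mm diameter, 66 mm tall, its top 6 mm tapered to 14 mm. Axes as the housing's.
- shaft_top (a point): Top of that shaft, on its axis, 76 mm above the bench and 23 mm below the rim.
- sleeve: White plastic tube standing on end on the bench, 48 mm outside and 30 mm inside diameter, 60 mm tall, about 0.09 kg. Origin: centre of its lower end; z along its axis. When fully down on the shaft its lower end is on the housing's inner floor.
- cover: Grey plate 190 (its x) x 110 (its y) x 14 mm, 0.22 kg, with a blue grip rib on its middle: 80 mm along x, 20 mm wide, 14 to 46 mm above the origin. Orange dots 76 mm from the middle mark where to press. Origin: centre of its underside; z up. Fits the mouth either way round, 4 mm to spare each side; underside 93 mm above the bench on raised clips, 85 mm when home, its top then level with the rim.
- clip_near_press (a point): Point at rim height (99 mm above the bench) over the clip at the housing's -x end: press the cover down here. The clip's flat orange top is 24 mm along the housing's x by 60 mm along y, centred 78 mm from the housing's middle, 93 mm above the bench when raised and 85 mm when home.
- clip_far_press (a point): The same over the clip at the housing's +x end.
- clip_near (a joint): How far the clip at the housing's -x end is pushed down, m: 0 raised, 0.008 fully home. It is stiff (about 8 N to move it) and stays where it is pushed.
- clip_far (a joint): The same for the clip at the housing's +x end.
- roller_a: Bystander: black rubber roller with two steel end brackets, 140 x 30 x 28 mm, lying at the back, left of the middle. Origin: centre of its underside; x along its length.
- roller_b: Bystander: the same kind of roller, lying at the back in the middle.
- driver: Bystander: screwdriver with orange handle, 190 mm long, 26 mm thick, lying at the back right. Origin under its middle; x towards its tip.
- frame: Bystander: flat aluminium frame 160 (x) x 110 (y) x 12 mm, lying at the left side. Origin: centre of its underside.
- tray: Bystander: blue two-part tray 160 (x) x 120 (y) x 50 mm with small parts, at the right side. Origin: centre of its underside.
- oiler: Bystander: clear bottle with red cap, 56 mm diameter, 120 mm tall, at the right side. Origin: centre of its underside.
There are look-alikes about, which are no part of the job. What is shaped like the cover but red is not meant. Several things have the shape of the sleeve; the one meant has the colours described above.

How it is judged:
On the way, in this order (a step that is already met when the one before it is completed fails the run):
1. the sleeve is over the shaft, down on the housing's floor, and let go (horizontal distance between sleeve and shaft_foot below 0.006 m and z of sleeve in the frame of shaft_foot below 0.005 m and angle between sleeve's own z axis and vertical below 0.1 rad and contact force between the fingers and sleeve below 0.1 N), for 0.2 s.
2. the cover lies in the mouth on both clips, let go, the clips still raised (pushed down less than 4 mm) (horizontal distance between cover and housing below 0.01 m and angle between the x axis of cover and the x axis of housing, either way round below 0.09 rad and z of cover in the frame of housing between 0.0875 and 0.0965 m and angle between cover's own z axis and vertical below 0.04 rad and value of joint each of clip_near, clip_far below 0.004 m and contact force between the fingers and cover below 0.1 N), for 0.2 s.
3. both clips are pushed fully home under the cover (horizontal distance between cover and housing below 0.01 m and angle between the x axis of cover and the x axis of housing, either way round below 0.09 rad and value of joint each of clip_near, clip_far above 0.0062 m and z of cover in the frame of housing below 0.0873 m), for 0.1 s.
At the end, for the whole second after the job is handed in: Sleeve on the shaft: within 6 mm of its axis, 5 mm of the floor, upright to 0.1 rad. Cover in the mouth, at rest, within 10 mm and 0.09 rad of true, tilted under 0.025 rad, underside less than 87.3 mm above the housing's (home: 85). Both clips down more than 6.2 of 8 mm (all of step 3 and horizontal distance between sleeve and shaft_foot below 0.006 m and z of sleeve in the frame of shaft_foot below 0.005 m and angle between sleeve's own z axis and vertical below 0.1 rad and angle between cover's own z axis and vertical below 0.025 rad and linear speed of cover below 0.02 m/s); the robot touches nothing.
It fails at once if one of the other things on the bench (rollers, screwdriver, frame, tray, bottle) is moved by more than 30 mm (distance of any of roller_a, roller_b, driver, frame, tray, oiler from where it was at the start of the episode above 0.03 m).
It also fails if it takes over 72 s, if anything falls off the work surface, if the arm or the gripper's body presses on something with over 40 N, if the wrist force passes 120 N, or if a joint passes its speed limit or range.

ROBOT

A 7-joint arm with a two-finger parallel gripper is mounted at the origin on the work surface. World frame = base frame: x ahead of the robot, y to its left, z up, the work surface at z = 0. Lengths are in m, angles in rad, forces in N, time in s.
With the tool pointing down it reaches from about 0.4 to 0.85 m from the base axis. Payload 4.4 kg.
Tool frame: the origin (TCP) lies at the centre of the arm's flange, where the gripper is bolted on; the fingertips stand 199 mm ahead of it and the grasp point (between the pads) lies 180 mm ahead of it (bot.tcp_to_grasp is the distance from the TCP to the grasp point, in m); z points along the fingers, y is the line along which they close (so a half turn about z gives the same grasp; the last joint's range is limited). The gripper opens to 94 mm and grips with 3 to 60 N. Pads are 16 mm wide; open, the fingers measure 119 mm over their backs; the gripper's body (75 mm by 177 mm) begins 78 mm behind the grasp point.
Start: joints at [-1.36, 0.628, 0.038, 1.517, -0.027, 0.996, -0.02], TCP at [0.178, 0.625, 0.405] pointing down, gripper open.
Joint ranges: [-3.06, 3.06], [-0.37, 2.12], [-1.25, 1.32], [0.18, 2.47], [-1.1, 4.24], [0.23, 1.98], [-2.94, 2.94]. Speed limits (rad/s): [2.57, 2.57, 3.14, 3.14, 3.14, 3.14, 3.14].

INTERFACE

Orientations are given as a unit quaternion [x, y, z, w].
In Python, from rig import bot gives the robot as it stands.
- The arm moves only by the shell command python3 -m crank 'ROWS' [FORCE]. ROWS is JSON, one flat list of numbers, 7 for each row, row after row: the shift along the world's x, y, z in mm, then the turn, a rotation vector about the world's x, y, z in degrees, then the opening, from 0 (shut) to 1 (fully open). A call has exactly 10 rows; each row shifts and turns the commanded pose from where the row before left it; what a row does not reach is not made up. A row lasts 1/10 s, in which the tool goes at most 50 mm and 8.59 degrees, less where a joint would pass 70% of its speed; a pose out of reach is approached as far as the arm can. A call is refused whole if a number of a shift passes 50 or a number of a turn 8.59, either way. A call with a gripper value outside its range is refused whole. The fingers move at their own pace and stop on an object; FORCE is the grip in N (left out, the last holds). Time passes only in rows, so rows that do not move let the fingers close, or fill a call up. It gives the time, the measured TCP pose, the force, the opening and the grip force at its end, in the units of the state.
- bot.sense(): the state, without advancing time (a new reading comes with each control period).
- bot.read_camera(name): name is "scene" or "side" or "wrist"; returns a dict with "image" (384x512x3 uint8, blue, green, red), "depth" (384x512 float32, m along the optical axis (not along the pixel's ray), 0 where there is no reading), "fx", "fy", "cx", "cy" (pixels), "k1" (the pictures are not rectified: a ray, as slopes to the right and down, at radius r is drawn at 1 + k1 r^2 times it, then the intrinsics apply), "R" (3x3) and "t" (3): a world point X has camera coordinates R X + t; the wrist camera has in their place "T_tool_cam" (4x4, takes a point from camera to tool coordinates, whose origin is the TCP and whose axes are the flange's). Camera axes: x right, y down, z forward; pixel columns grow to the right and rows downward; lengths in m; the calibration is good to about 2 mm. A picture is of the moment at which its call begins: read the wrist's pose just before it.
- bot.hand_in(): hands the job in; it is judged then, once.
The state is a dict: "time": time; "q": joint angles; "joint_velocities": joint speeds; "effort": joint torques, N m; "position": TCP position; "eef_rot": TCP orientation; "ft_force": force on the tool from outside, world axes, zero at the start; "wrist_torque": the same for the moment, N m; "opening": finger opening in m; "finger_force": force on a finger pad.
Only numpy, scipy, OpenCV 4.12 (cv2) and the standard library are available. Lean on these libraries where they do the work, as an engineer would, in place of code of your own. Each camera call takes 0.05 s, during which the arm holds its last target. There are 200 camera calls.

## Working session

There is one attempt and no reset: what is moved stays moved. The work goes in short steps, Python scripts to look and compute and a shell command to move; the robot and the scene stay as the last step left them, time stands still between calls to the robot, and variables do not carry over. Pictures are saved under pics/ and viewed, at most 10 in all, crops included, and the job is handed in when it is done.

```bash
ls; mkdir -p pics; cat > h.py <<'E'
import numpy as np, cv2
from rig import bot
from scipy.spatial.transform import Rotation as Ro
def grab(n):
    s=bot.sense(); c=bot.read_camera(n)
    if n=="wrist":
        T=np.eye(4); T[:3,:3]=Ro.from_quat(s["eef_rot"]).as_matrix(); T[:3,3]=s["position"]
        W=T@np.array(c["T_tool_cam"])
    else:
        W=np.eye(4); W[:3,:3]=np.array(c["R"]).T; W[:3,3]=-W[:3,:3]@np.array(c["t"])
    c["W"]=W
    return c
def rays(c,uv):
    uv=np.asarray(uv,float).reshape(-1,2)
    d=np.stack([(uv[:,0]-c["cx"])/c["fx"],(uv[:,1]-c["cy"])/c["fy"]],1)
    u=d.copy()
    for _ in range(20): u=d/(1+c["k1"]*(u**2).sum(1,keepdims=True))
    return np.c_[u,np.ones(len(u))]
def plane(c,uv,z):
    r=rays(c,uv)@c["W"][:3,:3].T; o=c["W"][:3,3]
    return o+r*((z-o[2])/r[:,2:3])
def cloud(c):
    h,w=c["depth"].shape; v,u=np.mgrid[:h,:w]
    r=rays(c,np.c_[u.ravel(),v.ravel()])*c["depth"].reshape(-1,1)
    return (r@c["W"][:3,:3].T+c["W"][:3,3]).reshape(h,w,3)
E
python3 - <<'E'
from h import *
import pickle
im=[]
for n in("scene","side"):
    c=grab(n); im.append(c["image"]); pickle.dump(c,open(n+".pkl","wb")); print(n,c["W"][:3,3],c["W"][:3,2],c["fx"])
    cv2.imwrite(f"pics/{n}0.png",c["image"])
s=bot.sense(); print(s["position"],s["eef_rot"],s["opening"],s["time"],bot.tcp_to_grasp)
E
```

```text
pics
scene [1.08132346 0.63819873 1.34641567] [-0.37036727 -0.42902091 -0.82387447] 469.34780191486624
side [ 0.34054655 -1.03845585  1.0362251 ] [ 0.14355744  0.72381625 -0.67489355] 375.1159226650475
[0.17753297 0.62502278 0.40387829] [ 1.37966666e-01  9.90436525e-01 -8.24087245e-04 -1.00063963e-04] 0.09389531119505659 0.1 0.1804
```

View pics/scene0.png

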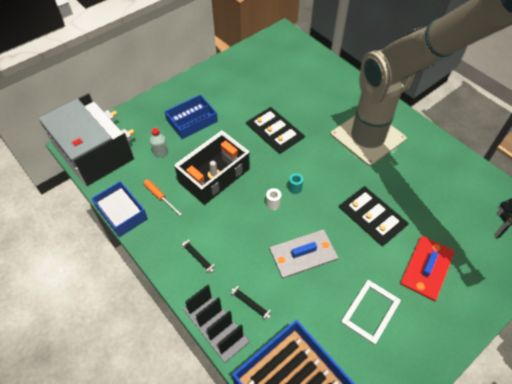

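View pics/side0.png

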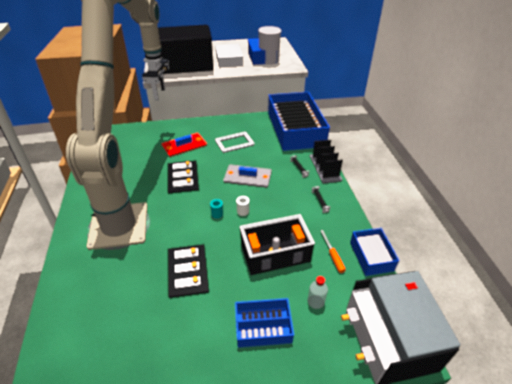

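Scene view: the sleeve candidates are white at (274,199) and teal at (296,183). The cover candidates are grey at (303,252) and red at (430,265). The housing is at (213,165). In the side view the white sleeve is at (243,206), the teal one at (217,209), the grey cover at (247,176) and the housing at (277,243). By the description I choose the white sleeve and the grey cover. Next I'll measure them.

```bash
cat > m.py <<'E'
from h import *
import pickle
for n,bx in(("scene",dict(sl=(262,185,287,212),cv=(262,222,345,282),ho=(165,125,260,208))),("side",dict(sl=(232,192,254,220),cv=(215,158,278,192),ho=(230,205,322,278)))):
    c=pickle.load(open(n+".pkl","rb")); P=cloud(c); I=c["image"].astype(int); hsv=cv2.cvtColor(c["image"],cv2.COLOR_BGR2HSV)
    def reg(b): m=np.zeros(I.shape[:2],bool); m[b[1]:b[3],b[0]:b[2]]=1; return m
    low=hsv[...,1]<70; br=hsv[...,2]
    Z=P[...,2]
    # sleeve
    m=reg(bx["sl"])&(Z>.045)&(Z<.075)
    q=P[m]; print(n,"sleeve n",len(q),"zmax",np.percentile(q[:,2],[50,95]),"mean",q.mean(0))
    u=np.argwhere(m&(Z>.054))[:,::-1]; h=cv2.convexHull(plane(c,u,.06)[:,:2].astype(np.float32)); print("  circ",cv2.minEnclosingCircle(h))
    # cover
    m=reg(bx["cv"])&low&(br>80)
    k,l,st,_=cv2.connectedComponentsWithStats(m.astype(np.uint8)); m=l==1+st[1:,4].argmax()
    cn,_=cv2.findContours(m.astype(np.uint8),cv2.RETR_EXTERNAL,cv2.CHAIN_APPROX_NONE)
    print("  cover",cv2.minAreaRect(plane(c,cn[0].reshape(-1,2),.012)[:,:2].astype(np.float32)),np.median(Z[m]))
    # rim
    m=reg(bx["ho"])&(Z>.085)&(Z<.115)&(br>130)&low
    q=plane(c,np.argwhere(m)[:,::-1],.099)[:,:2].astype(np.float32); print("  rim",len(q),cv2.minAreaRect(q),np.median(Z[m]))
E
python3 m.py
```

```text
scene sleeve n 139 zmax [0.05707169 0.06388883] mean [0.47840337 0.00159636 0.05618709]
  circ ((0.477621853351593, 0.002029453171417117), 0.025501275435090065)
  cover ((0.5270563364028931, 0.20675231516361237), (0.11686515063047409, 0.19536633789539337), 70.40665435791016) 0.013971033819506928
  rim 557 ((0.5579119324684143, -0.2251266986131668), (0.2199559211730957, 0.14044472575187683), 5.4051289558410645) 0.09781322451062868
side sleeve n 96 zmax [0.05610144 0.06008837] mean [ 0.47867561 -0.00712491  0.05494981]
  circ ((0.4788176715373993, -0.00823008269071579), 0.025283534079790115)
  cover ((0.5282708406448364, 0.20110318064689636), (0.12807969748973846, 0.19599634408950806), 70.47149658203125) 0.011721642751861161
  rim 561 ((0.5585187673568726, -0.2307295799255371), (0.21810074150562286, 0.13927724957466125), 5.51695442199707) 0.09754338008128272
```

```bash
python3 - <<'E'
import cv2
a=cv2.imread("pics/scene0.png")[120:290,160:350]; cv2.imwrite("pics/crop0.png",cv2.resize(a,None,fx=3.5,fy=3.5,interpolation=2)[:600,:800])
E
```

```text
(no output)
```

View pics/crop0.png

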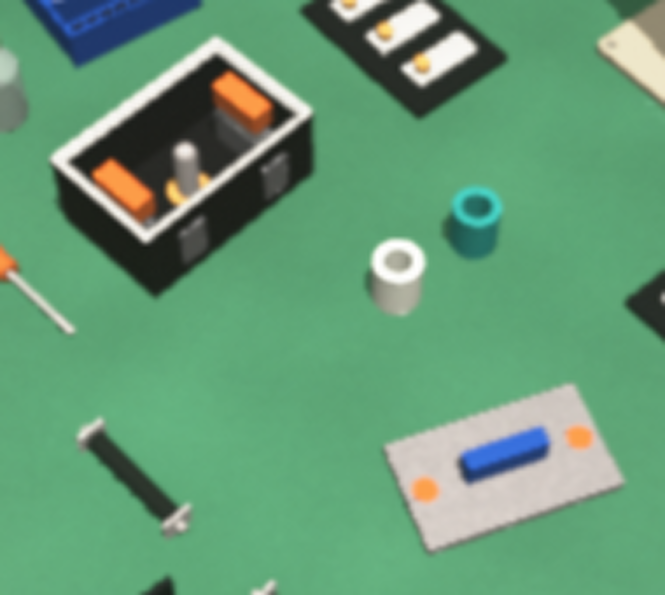

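The crop confirms the choice: a white sleeve with a through hole at about (398,262), a grey cover with a blue rib and orange dots, and the housing with its shaft. I'll move above the sleeve for a close look.

```bash
python3 -m crank '[20,-42,0,0,0,2,1, 20,-42,0,0,0,2,1, 20,-42,0,0,0,2,1, 20,-42,0,0,0,2,1, 20,-42,0,0,0,2,1, 20,-42,0,0,0,2,1, 20,-42,0,0,0,2,1, 20,-42,0,0,0,2,1, 20,-42,0,0,0,2,1, 20,-42,0,0,0,2,1]' 15; python3 -m crank '[20,-42,0,0,0,1.4,1, 20,-42,0,0,0,0,1, 20,-42,0,0,0,0,1, 20,-42,0,0,0,0,1, 20,-41,0,0,0,0,1, 0,0,0,0,0,0,1, 0,0,0,0,0,0,1, 0,0,0,0,0,0,1, 0,0,0,0,0,0,1, 0,0,0,0,0,0,1]'
python3 - <<'E'
from h import *
c=grab("wrist"); cv2.imwrite("pics/w1.png",c["image"]); import pickle; pickle.dump(c,open("w1.pkl","wb"))
print(c["W"],c["fx"]); s=bot.sense(); print(s["position"],Ro.from_quat(s["eef_rot"]).as_matrix()[:,1])
P=cloud(c); m=(P[...,2]>.045)&(P[...,2]<.08)&(np.hypot(P[...,0]-.478,P[...,1])<.06)&(cv2.cvtColor(c["image"],cv2.COLOR_BGR2HSV)[...,1]<70)
print(m.sum(),P[m].mean(0)); m2=m&(P[...,2]>.055); print(cv2.minEnclosingCircle(plane(c,np.argwhere(m2)[:,::-1],.06)[:,:2].astype(np.float32)))
E
```

```text
time: 1.1
position: [0.378, 0.2035, 0.4046]
eef_rot: [-0.037, 0.999, -0.0, -0.0]
ft_force: [1.3, 0.5, -0.4]
opening: 0.0938
finger_force: 0.0
time: 2.1
position: [0.4773, -0.0024, 0.4047]
eef_rot: [-0.05, 0.999, 0.0, -0.0]
ft_force: [-0.2, -0.2, 0.6]
opening: 0.0939
finger_force: 0.0
[[-9.88833114e-02  9.59924906e-01  2.62233228e-01  4.00864783e-01]
 [ 9.95099030e-01  9.54170089e-02  2.59521801e-02 -1.00555688e-02]
 [-1.09366235e-04  2.63514268e-01 -9.64655492e-01  3.85118035e-01]
 [ 0.00000000e+00  0.00000000e+00  0.00000000e+00  1.00000000e+00]] 292.0967671259529
[ 0.47736447 -0.00264158  0.40474685] [-9.86231171e-02  9.95124816e-01  2.86024471e-04]
938 [ 0.47483783 -0.00106986  0.05890193]
((0.47511446475982666, -0.0008782862569205463), 0.02394053339958191)
```

View pics/w1.png

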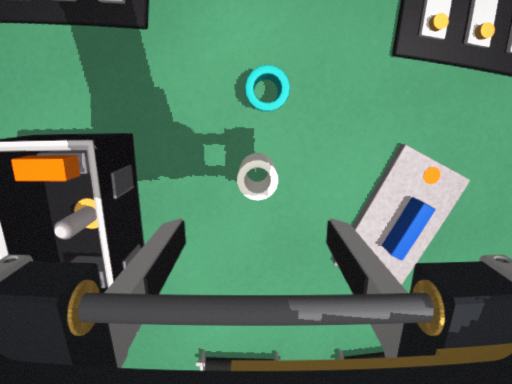

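The wrist view shows the white sleeve at (257,177), teal at (268,88), the shaft at about (75,220) and the cover at right. The sleeve measures at (0.475,-0.001) with the right radius, so I'll grasp it.

```bash
python3 -m crank '[-2.3,1.7,-30,0,0,0,1, 0,0,-30,0,0,0,1, 0,0,-30,0,0,0,1, 0,0,-30,0,0,0,1, 0,0,-30,0,0,0,1, 0,0,-20,0,0,0,1, 0,0,-17,0,0,0,1, 0,0,0,0,0,0,1, 0,0,0,0,0,0,0.4, 0,0,0,0,0,0,0.2]' 15; python3 -m crank '[0,0,0,0,0,0,0.2, 0,0,0,0,0,0,0.2, 0,0,0,0,0,0,0.2, 0,0,0,0,0,0,0.2, 0,0,25,0,0,0,0.2, 0,0,40,0,0,0,0.2, 0,0,40,0,0,0,0.2, 0,0,40,0,0,0,0.2, 0,0,30,0,0,0,0.2, 0,0,0,0,0,0,0.2]' 15
```

```text
time: 3.15
position: [0.4757, -0.0018, 0.2186]
eef_rot: [-0.049, 0.999, -0.0, 0.001]
ft_force: [0.5, -0.6, 0.1]
opening: 0.0812
finger_force: 0.0
time: 4.15
position: [0.4763, -0.0021, 0.3963]
eef_rot: [-0.048, 0.999, 0.0, 0.004]
ft_force: [1.5, 0.1, -0.5]
opening: 0.048
finger_force: 15.0
```

```bash
python3 -m crank '[0,-38,0,0,0,0,0.2, 0,-38,0,0,0,0,0.2, 0,-38,0,0,0,0,0.2, 0,-38,0,0,0,0,0.2, 0,-38,0,0,0,0,0.2, 0,-36,0,0,0,0,0.2, 0,0,0,0,0,0,0.2, 0,0,0,0,0,0,0.2, 0,0,0,0,0,0,0.2, 0,0,0,0,0,0,0.2]'
python3 - <<'E'
from h import *
import pickle
c=grab("wrist"); cv2.imwrite("pics/w2.png",c["image"]); pickle.dump(c,open("w2.pkl","wb"))
P=cloud(c); Z=P[...,2]; s=bot.sense(); print(s["position"])
m=(Z>.068)&(Z<.084)&(np.hypot(P[...,0]-.558,P[...,1]+.228)<.03)
print(m.sum(),P[m].mean(0)); m=m&(Z>.073); print(m.sum(), P[m].mean(0),cv2.minEnclosingCircle(plane(c,np.argwhere(m)[:,::-1],.076)[:,:2].astype(np.float32)))
hs=cv2.cvtColor(c["image"],cv2.COLOR_BGR2HSV)
m=(Z>.09)&(Z<.107)&(hs[...,1]<60)&(hs[...,2]>110)
q=plane(c,np.argwhere(m)[:,::-1],.099)[:,:2].astype(np.float32); print(len(q),cv2.minAreaRect(q),q.min(0),q.max(0))
E
```

```text
time: 5.15
position: [0.4755, -0.2265, 0.3923]
eef_rot: [-0.05, 0.999, 0.001, -0.0]
ft_force: [0.0, -0.7, -0.7]
opening: 0.0481
finger_force: 15.0
[ 0.4755675  -0.22658014  0.3924391 ]
0 [nan nan nan]
0 [nan nan nan] ((0.0, 0.0), 0.0)
4202 ((0.5568447113037109, -0.22697924077510834), (0.21890099346637726, 0.1379999816417694), 5.404560089111328) [ 0.4415133  -0.30553234] [ 0.671756   -0.14858535]<stdin>:6: RuntimeWarning: Mean of empty slice.
  ret = um.true_divide(
```

View pics/w2.png

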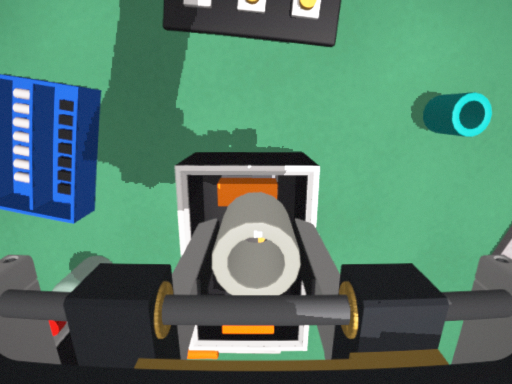

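The rim is fully visible around the held sleeve (178–318 px wide) and fits 218.9 x 138 mm, so the housing centre is (0.5568,-0.2270) at 5.4°. I'll move over it and descend partway.

```bash
python3 -m crank '[20,0,0,0,0,0,0.2, 30,0,0,0,0,0,0.2, 20,0,0,0,0,0,0.2, 11.5,-0.3,0,0,0,0,0.2, 0,0,-20,0,0,0,0.2, 0,0,-30,0,0,0,0.2, 0,0,-20,0,0,0,0.2, 0,0,0,0,0,0,0.2, 0,0,0,0,0,0,0.2, 0,0,0,0,0,0,0.2]'
python3 -c "
from h import *
s=bot.sense(); R=Ro.from_quat(s['eef_rot']).as_matrix(); print(s['position'],R[:,1],R[:,2])"
```

```text
time: 6.2
position: [0.5574, -0.2282, 0.324]
eef_rot: [-0.049, 0.999, -0.0, 0.001]
ft_force: [0.6, -0.3, -0.2]
opening: 0.0481
finger_force: 15.0
[ 0.55743089 -0.22820951  0.32404563] [-9.70769668e-02  9.95276384e-01 -9.91194387e-04] [ 2.24052618e-03 -7.77360065e-04 -9.99997188e-01]
```

```bash
python3 -m crank '[0,0.8,-15,0,0,0,0.2, 0,0,-15,0,0,0,0.2, 0,0,-15,0,0,0,0.2, 0,0,-15,0,0,0,0.2, 0,0,-12,0,0,0,0.2, 0,0,-10,0,0,0,0.2, 0,0,-6,0,0,0,0.2, 0,0,-5,0,0,0,0.2, 0,0,0,0,0,0,0.2, 0,0,0,0,0,0,0.2]'
```

```text
time: 7.2
position: [0.557, -0.2276, 0.2299]
eef_rot: [-0.048, 0.999, -0.0, 0.0]
ft_force: [-0.5, -0.2, -1.2]
opening: 0.0483
finger_force: 15.0
```

```bash
python3 -m crank '[0,0,-1,0,0,0,0.2, 0,0,0,0,0,0,0.2, 0,0,0,0,0,0,0.65, 0,0,0,0,0,0,0.65, 0,0,0,0,0,0,0.65, 0,0,0,0,0,0,0.65, 0,0,0,0,0,0,0.65, 0,0,10,0,0,0,0.65, 0,0,20,0,0,0,0.65, 0,0,30,0,0,0,0.65]'
python3 -m crank '[0,0,40,0,0,0,0.65, 0,0,40,0,0,0,0.65, 0,0,35,0,0,0,0.8, -30,0,0,0,0,0,0.8, -30,0,0,0,0,0,0.8, -22,0,0,0,0,0,0.8, 0,0,0,0,0,0,0.8, 0,0,0,0,0,0,0.8, 0,0,0,0,0,0,0.8, 0,0,0,0,0,0,0.8]'
python3 - <<'E'
from h import *
c=grab("wrist"); cv2.imwrite("pics/w3.png",c["image"])
P=cloud(c); Z=P[...,2]; s=bot.sense(); print(s["position"])
hs=cv2.cvtColor(c["image"],cv2.COLOR_BGR2HSV)
m=(Z>.06)&(Z<.073)&(hs[...,1]<70)&(hs[...,2]>90)&(np.hypot(P[...,0]-.557,P[...,1]+.227)<.04)
print(m.sum(),P[m].mean(0),cv2.minEnclosingCircle(plane(c,np.argwhere(m)[:,::-1],.07)[:,:2].astype(np.float32)))
m=(Z>.09)&(Z<.107)&(hs[...,1]<60)&(hs[...,2]>110)
print(cv2.minAreaRect(plane(c,np.argwhere(m)[:,::-1],.099)[:,:2].astype(np.float32)))
E
```

```text
time: 8.2
position: [0.5562, -0.2273, 0.2886]
eef_rot: [-0.048, 0.999, 0.001, -0.001]
ft_force: [-0.3, 0.2, 0.2]
opening: 0.0612
finger_force: 0.0
time: 9.2
position: [0.4759, -0.2273, 0.4036]
eef_rot: [-0.049, 0.999, -0.0, 0.0]
ft_force: [0.5, 0.3, 1.0]
opening: 0.0753
finger_force: 0.0
[ 0.47569839 -0.2273576   0.40353864]
1022 [ 0.55539326 -0.22798164  0.06926953] ((0.5558286309242249, -0.22774255275726318), 0.025818081572651863)
((0.5569559931755066, -0.2273070216178894), (0.21899652481079102, 0.13929922878742218), 5.577457904815674)
```

View pics/w3.png

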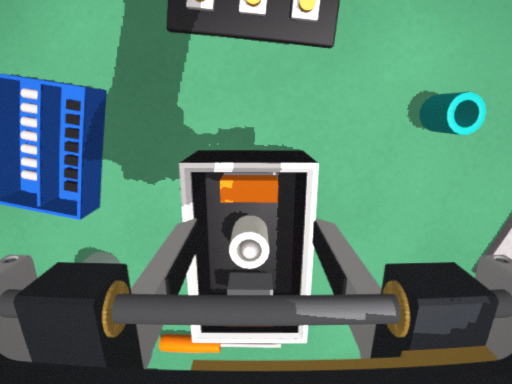

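The sleeve is at (250,245) down around the shaft, with its top at z=0.069 and the centre within about 1 mm. Next, over to the grey cover.

```bash
python3 -m crank '[0,42,0,0,0,-2.5,1, 0,42,0,0,0,-2.5,1, 0,42,0,0,0,-2.5,1, -3,42,0,0,0,-2.5,1, -3,42,0,0,0,-2.5,1, -3,42,0,0,0,-2.5,1, -3,42,0,0,0,-2.5,1, -3,42,0,0,0,-2.5,1, -3,42,0,0,0,-2.5,1, -3,42,0,0,0,-2.5,1]'
python3 -m crank '[-2.5,38,0,0,0,-0.2,1, 0,0,0,0,0,0,1, 0,0,0,0,0,0,1, 0,0,0,0,0,0,1, 0,0,0,0,0,0,1, 0,0,0,0,0,0,1, 0,0,0,0,0,0,1, 0,0,0,0,0,0,1, 0,0,0,0,0,0,1, 0,0,0,0,0,0,1]'
cat > cov.py <<'E'
from h import *
import sys
c=grab("wrist"); cv2.imwrite("pics/%s.png"%sys.argv[1],c["image"])
s=bot.sense(); R=Ro.from_quat(s["eef_rot"]).as_matrix(); print(s["position"],"close",np.degrees(np.arctan2(R[1,1],R[0,1])),R[:,2])
hs=cv2.cvtColor(c["image"],cv2.COLOR_BGR2HSV); P=cloud(c); Z=P[...,2]
near=np.hypot(P[...,0]-.5277,P[...,1]-.204)<.12
m=near&(hs[...,0]>105)&(hs[...,0]<130)&(hs[...,1]>120)&(Z>.04)
print("rib",m.sum(),np.median(Z[m]),cv2.minAreaRect(plane(c,np.argwhere(m)[:,::-1],.046)[:,:2].astype(np.float32)))
m=near&(Z>.008)&(Z<.02)&(hs[...,1]<70)
q=plane(c,np.argwhere(m)[:,::-1],.014)[:,:2].astype(np.float32); print("plate",len(q),cv2.minAreaRect(q))
m=near&(hs[...,0]>5)&(hs[...,0]<22)&(hs[...,1]>130)&(hs[...,2]>120)&(Z<.03)
for k in cv2.findContours(m.astype(np.uint8),0,1)[0]:
    if cv2.contourArea(k)>25: print("dot",plane(c,k.reshape(-1,2).mean(0),.014))
E
python3 cov.py w4
```

```text
time: 10.25
position: [0.4538, 0.1947, 0.4036]
eef_rot: [0.17, 0.986, 0.0, 0.0]
ft_force: [0.8, 0.0, -0.6]
opening: 0.094
finger_force: 0.0
time: 11.25
position: [0.4513, 0.2304, 0.4037]
eef_rot: [0.171, 0.985, 0.0, -0.0]
ft_force: [-0.1, -0.0, 0.5]
opening: 0.0938
finger_force: 0.0
[0.45129124 0.23045695 0.40367793] close 70.33989353460058 [-7.04500035e-05  1.51013599e-05 -9.99999997e-01]
rib 908 0.046418345252977666 ((0.6192703247070312, 0.15985670685768127), (0.7823059558868408, 0.28635895252227783), 68.55181121826172)
plate 8887 ((0.5263645648956299, 0.2055511176586151), (0.110530324280262, 0.18982276320457458), 70.3205337524414)
dot [[0.59925641 0.17949296 0.014     ]]
dot [[0.45604716 0.23049446 0.014     ]]
```

View pics/w4.png

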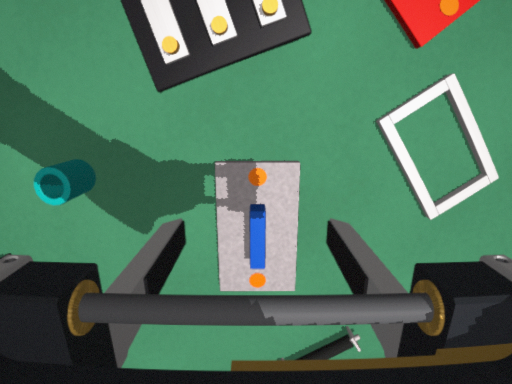

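The cover is centred under (258,228), with dots at (258,177) and (258,280), the rib at (258,237), and the red decoy at top right. The dots are 152.0 mm apart, so the fit is good: centre (0.527,0.2053), aligned with the gripper. I'll grasp the rib.

```bash
python3 -m crank '[25,-8,0,0,0,0,1, 30,-10,0,0,0,0,1, 20.7,-7.2,-20,0,0,0,0.8, 0,0,-40,0,0,0,0.7, 0,0,-40,0,0,0,0.7, 0,0,-40,0,0,0,0.7, 0,0,-30,0,0,0,0.7, 0,0,-17,0,0,0,0.7, 0,0,0,0,0,0,0.7, 0,0,0,0,0,0,0.7]' 40; python3 -m crank '[0,0,0,0,0,0,0.05, 0,0,0,0,0,0,0.05, 0,0,0,0,0,0,0.05, 0,0,0,0,0,0,0.05, 0,0,0,0,0,0,0.05, 0,0,0,0,0,0,0.05, 0,0,0,0,0,0,0.05, 0,0,0,0,0,0,0.05, 0,0,0,0,0,0,0.05, 0,0,0,0,0,0,0.05]' 40
```

```text
time: 12.3
position: [0.527, 0.2053, 0.2162]
eef_rot: [0.171, 0.985, -0.0, -0.0]
ft_force: [1.6, 0.7, -0.1]
opening: 0.0658
finger_force: 0.0
time: 13.3
position: [0.527, 0.2053, 0.2168]
eef_rot: [0.171, 0.985, 0.0, 0.0]
ft_force: [-0.0, 0.6, 2.1]
opening: 0.0199
finger_force: 40.0
```

```bash
python3 -m crank '[0,0,20,0,0,0,0.05, 0,0,40,0,0,0,0.05, 0,0,40,0,0,0,0.05, 0,0,30,0,0,0,0.05, 0,0,10,0,0,0,0.05, 0,-20,0,0,0,1,0.05, 2,-30,0,0,0,2,0.05, 2,-35,0,0,0,2,0.05, 2,-35,0,0,0,2,0.05, 2,-35,0,0,0,2,0.05]'
python3 -m crank '[2,-35,0,0,0,2,0.05, 3,-35,0,0,0,2,0.05, 3,-35,0,0,0,2,0.05, 3,-35,0,0,0,2,0.05, 3,-35,0,0,0,2,0.05, 3,-35,0,0,0,2,0.05, 3,-35,0,0,0,2,0.05, 2,-32.5,0,0,0,2.2,0.05, 0,0,0,0,0,0,0.05, 0,0,0,0,0,0,0.05]'
python3 -m crank '[0,0,0,0,0,0,0.05, 0,0,0,0,0,0,0.05, 0,0,0,0,0,0,0.05, 0,0,0,0,0,0,0.05, 0,0,0,0,0,0,0.05, 0,0,0,0,0,0,0.05, 0,0,0,0,0,0,0.05, 0,0,0,0,0,0,0.05, 0,0,0,0,0,0,0.05, 0,0,0,0,0,0,0.05]'
cat > pl.py <<'E'
from h import *
import sys
c=grab("wrist"); cv2.imwrite("pics/%s.png"%sys.argv[1],c["image"])
s=bot.sense(); p=s["position"]; R=Ro.from_quat(s["eef_rot"]).as_matrix(); print(p,"close",np.degrees(np.arctan2(R[1,1],R[0,1])),R[:,2])
hs=cv2.cvtColor(c["image"],cv2.COLOR_BGR2HSV); P=cloud(c); Z=P[...,2]
zt=p[2]-.2168+.014; print("expected cover top",zt)
m=(abs(Z-zt)<.012)&(hs[...,1]<70)&(hs[...,2]>60)&(np.hypot(P[...,0]-p[0],P[...,1]-p[1])<.13)
n,l,st,_=cv2.connectedComponentsWithStats(m.astype(np.uint8)); m=l==1+st[1:,4].argmax()
q=plane(c,np.argwhere(m)[:,::-1],zt)[:,:2].astype(np.float32); print("plate",len(q),cv2.minAreaRect(q))
A=np.c_[P[m][:,:2]-p[:2],np.ones(m.sum())]; print("tilt",np.linalg.lstsq(A,P[m][:,2],rcond=None)[0])
m=(hs[...,0]>5)&(hs[...,0]<22)&(hs[...,1]>130)&(hs[...,2]>120)&(abs(Z-zt)<.012)
for k in cv2.findContours(m.astype(np.uint8),0,1)[0]:
    if cv2.contourArea(k)>25: print("dot",plane(c,k.reshape(-1,2).mean(0),zt))
E
python3 pl.py w5
```

```text
time: 14.3
position: [0.5343, 0.049, 0.3551]
eef_rot: [0.092, 0.996, -0.0, -0.001]
ft_force: [0.5, -0.8, -2.5]
opening: 0.0199
finger_force: 40.0
time: 15.3
position: [0.5562, -0.2279, 0.3549]
eef_rot: [-0.047, 0.999, 0.001, -0.001]
ft_force: [-0.1, 0.7, -2.6]
opening: 0.0197
finger_force: 40.0
time: 16.3
position: [0.557, -0.2273, 0.3567]
eef_rot: [-0.048, 0.999, 0.0, -0.0]
ft_force: [-0.6, -0.3, -2.3]
opening: 0.0201
finger_force: 40.0
[ 0.55699226 -0.22726759  0.35665705] close 95.53695920386343 [-8.07507248e-05 -1.07887761e-05 -9.99999997e-01]
expected cover top 0.15385704892004315
plate 24283 ((0.5226767659187317, -0.2306898683309555), (0.12003681063652039, 0.10983065515756607), 5.547539234161377)
tilt [ 1.60752895e-03 -1.18974616e-04  1.54349805e-01]
dot [[ 0.63904358 -0.21933125  0.15385705]]
dot [[ 0.48148623 -0.23460059  0.15385705]]
```

The held cover is level at 5.55° and centred within about 0.6 mm. I'll lower it onto the clips.

```bash
python3 -m crank '[-0.5,0,-10,0,0,0,0.05, 0,0,-10,0,0,0,0.05, 0,0,-8,0,0,0,0.05, 0,0,-6,0,0,0,0.05, 0,0,-5,0,0,0,0.05, 0,0,-3,0,0,0,0.05, 0,0,-2.5,0,0,0,0.05, 0,0,0,0,0,0,0.05, 0,0,0,0,0,0,0.05, 0,0,0,0,0,0,0.05]'
```

```text
time: 17.35
position: [0.5566, -0.2273, 0.3125]
eef_rot: [-0.048, 0.999, -0.0, 0.0]
ft_force: [0.4, -0.2, -2.5]
opening: 0.0195
finger_force: 40.0
```

```bash
python3 -m crank '[0,0,-1,0,0,0,0.05, 0,0,-0.8,0,0,0,0.05, 0,0,0,0,0,0,0.05, 0,0,0,0,0,0,0.05, 0,0,0,0,0,0,0.05, 0,0,0,0,0,0,0.05, 0,0,0,0,0,0,0.05, 0,0,0,0,0,0,0.05, 0,0,0,0,0,0,0.05, 0,0,0,0,0,0,0.05]'
```

```text
time: 18.35
position: [0.5565, -0.2273, 0.3104]
eef_rot: [-0.048, 0.999, -0.0, -0.0]
ft_force: [-0.3, -0.2, -2.9]
opening: 0.0198
finger_force: 40.0
```

```bash
python3 -m crank '[0,0,-0.5,0,0,0,0.05, 0,0,0,0,0,0,0.05, 0,0,0,0,0,0,0.05, 0,0,0,0,0,0,0.5, 0,0,0,0,0,0,0.5, 0,0,0,0,0,0,0.5, 0,0,0,0,0,0,0.5, 0,0,0,0,0,0,0.5, 0,0,0,0,0,0,0.5, 0,0,15,0,0,0,0.5]'
python3 -m crank '[0,0,20,0,0,0,0.5, 0,0,30,0,0,0,0.5, -30,0,30,0,0,0,0.8, -30,0,10,0,0,0,0.8, -20,0,0,0,0,0,0.8, 0,0,0,0,0,0,0.8, 0,0,0,0,0,0,0.8, 0,0,0,0,0,0,0.8, 0,0,0,0,0,0,0.8, 0,0,0,0,0,0,0.8]'
cat > chk.py <<'E'
from h import *
import sys
zt=float(sys.argv[2]); c=grab("wrist"); cv2.imwrite("pics/%s.png"%sys.argv[1],c["image"])
s=bot.sense(); print(s["position"])
hs=cv2.cvtColor(c["image"],cv2.COLOR_BGR2HSV); P=cloud(c); Z=P[...,2]; ctr=np.array([.5569,-.2272])
a=np.radians(5.5); ux=np.array([np.cos(a),np.sin(a)]); uy=np.array([-ux[1],ux[0]])
L=np.stack([(P[...,:2]-ctr)@ux,(P[...,:2]-ctr)@uy],-1)
def rim(v): return np.percentile(v,[2,50,98]).round(4)
m=(abs(L[...,0])<.085)&(abs(L[...,1])<.048)&(abs(Z-zt)<.012)&(hs[...,1]<70)
A=np.c_[L[m],np.ones(m.sum())]; f=np.linalg.lstsq(A,Z[m],rcond=None)[0]; print("plate z0,slopes",f[2],f[:2],"z at ends",f[2]-.078*f[0],f[2]+.078*f[0],"n",m.sum())
r=((abs(L[...,0])>.101)|(abs(L[...,1])>.061))&(abs(L[...,0])<.108)&(abs(L[...,1])<.068)&(abs(Z-.099)<.012)
print("rim z",np.median(Z[r]))
m=(hs[...,0]>5)&(hs[...,0]<22)&(hs[...,1]>130)&(hs[...,2]>120)&(abs(Z-zt)<.012)&(abs(L[...,1])<.06)
for k in cv2.findContours(m.astype(np.uint8),0,1)[0]:
    if cv2.contourArea(k)>25:
        x=plane(c,k.reshape(-1,2).mean(0),zt)[0,:2]; print("dot",x,"local",(x-ctr)@ux,(x-ctr)@uy)
E
python3 chk.py w6 .107
```

```text
time: 19.35
position: [0.5558, -0.2269, 0.3234]
eef_rot: [-0.048, 0.999, 0.001, -0.002]
ft_force: [0.2, -0.0, -0.0]
opening: 0.047
finger_force: 0.0
time: 20.35
position: [0.4772, -0.2271, 0.4145]
eef_rot: [-0.049, 0.999, 0.0, -0.0]
ft_force: [0.1, 0.2, -0.5]
opening: 0.0754
finger_force: 0.0
[ 0.4770236  -0.22705612  0.41449054]
plate z0,slopes 0.10717897034678439 [ 4.26778378e-04 -1.63618999e-05] z at ends 0.10714568163333801 0.10721225906023077 n 8026
rim z 0.0991177801471351
dot [ 0.48115469 -0.23485237] local -0.07613004170196677 -0.00035727357842250864
```

View pics/w6.png

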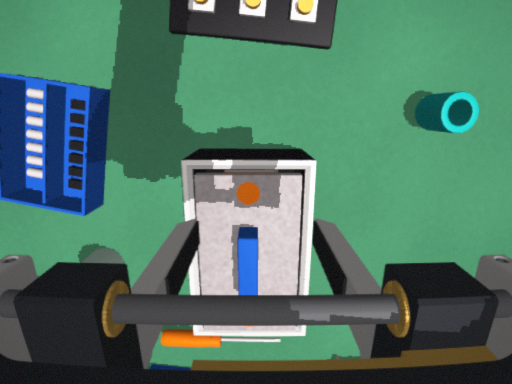

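The cover is flat in the mouth at z=0.107 on both clips, with its near dot at (248,193), 76 mm from the centre and 0.4 mm off the axis. Next I'll press the near end with the fingers shut.

```bash
python3 -m crank '[3.5,-7.5,0,0,0,0,0, 0,0,-10,0,0,0,0, 0,0,-20,0,0,0,0, 0,0,-20,0,0,0,0, 0,0,-20,0,0,0,0, 0,0,-20,0,0,0,0, 0,0,-12,0,0,0,0, 0,0,0,0,0,0,0, 0,0,0,0,0,0,0, 0,0,0,0,0,0,0]' 10
```

```text
time: 21.4
position: [0.4804, -0.2349, 0.3137]
eef_rot: [-0.048, 0.999, -0.0, 0.001]
ft_force: [0.7, 1.1, 0.2]
opening: 0.0008
finger_force: 0.0
```

```bash
python3 -m crank '[0,0,-2,0,0,0,0, 0,0,-2,0,0,0,0, 0,0,-2,0,0,0,0, 0,0,-2,0,0,0,0, 0,0,-2,0,0,0,0, 0,0,-1.5,0,0,0,0, 0,0,-1,0,0,0,0, 0,0,-1,0,0,0,0, 0,0,0,0,0,0,0, 0,0,0,0,0,0,0]'
```

```text
time: 22.4
position: [0.4797, -0.2348, 0.3]
eef_rot: [-0.048, 0.999, -0.0, -0.0]
ft_force: [-2.7, 0.2, 7.1]
opening: -0.0
finger_force: 3.5
```

```bash
python3 -m crank '[0,0,-1,0,0,0,0, 0,0,0,0,0,0,0, 0,0,-1,0,0,0,0, 0,0,0,0,0,0,0, 0,0,-1,0,0,0,0, 0,0,0,0,0,0,0, 0,0,0,0,0,0,0, 0,0,0,0,0,0,0, 0,0,0,0,0,0,0, 0,0,0,0,0,0,0]'
```

```text
time: 23.4
position: [0.4796, -0.2348, 0.2988]
eef_rot: [-0.048, 0.999, -0.0, 0.0]
ft_force: [-6.6, 3.3, 23.3]
opening: 0.0002
finger_force: 11.9
```

The near end is at its stop (23 N). On to the far end.

```bash
python3 -m crank '[0,0,10,0,0,0,0, 0,0,30,0,0,0,0, 0,0,30,0,0,0,0, 40,4,0,0,0,0,0, 40,4,0,0,0,0,0, 40,4,0,0,0,0,0, 33.5,3,0,0,0,0,0, 0,0,-20,0,0,0,0, 0,0,-20,0,0,0,0, 0,0,-10,0,0,0,0]'
python3 -m crank '[0,0,-4,0,0,0,0, 0,0,-2,0,0,0,0, 0,0,-2,0,0,0,0, 0,0,-2,0,0,0,0, 0,0,-2,0,0,0,0, 0,0,-2,0,0,0,0, 0,0,-2,0,0,0,0, 0,0,-1.5,0,0,0,0, 0,0,0,0,0,0,0, 0,0,0,0,0,0,0]'
```

```text
time: 24.4
position: [0.633, -0.2194, 0.3142]
eef_rot: [-0.048, 0.999, 0.001, -0.002]
ft_force: [0.5, 0.5, 0.3]
opening: 0.0005
finger_force: 0.0
time: 25.4
position: [0.6341, -0.2198, 0.3004]
eef_rot: [-0.048, 0.999, -0.0, 0.001]
ft_force: [-0.8, -0.5, 5.1]
opening: 0.0005
finger_force: 2.9
```

```bash
python3 -m crank '[0,0,-1,0,0,0,0, 0,0,0,0,0,0,0, 0,0,-1,0,0,0,0, 0,0,0,0,0,0,0, 0,0,-1,0,0,0,0, 0,0,0,0,0,0,0, 0,0,0,0,0,0,0, 0,0,0,0,0,0,0, 0,0,0,0,0,0,0, 0,0,0,0,0,0,0]'
```

```text
time: 26.4
position: [0.6342, -0.2198, 0.2985]
eef_rot: [-0.048, 0.999, -0.0, 0.002]
ft_force: [-1.7, 1.6, 11.8]
opening: 0.0004
finger_force: 5.9
```

```bash
python3 -m crank '[0,0,-1,0,0,0,0, 0,0,0,0,0,0,0, 0,0,-1,0,0,0,0, 0,0,0,0,0,0,0, 0,0,0,0,0,0,0, 0,0,0,0,0,0,0, 0,0,0,0,0,0,0, 0,0,0,0,0,0,0, 0,0,0,0,0,0,0, 0,0,0,0,0,0,0]'
python3 -m crank '[0,0,10,0,0,0,0, 0,0,30,0,0,0,0, 0,0,30,0,0,0,0, -40,-2,30,0,0,0,0, -40,-2,18,0,0,0,0, -40,-2,0,0,0,0,0, -37,-1.5,0,0,0,0,0, 0,0,0,0,0,0,0, 0,0,0,0,0,0,0, 0,0,0,0,0,0,0]'
python3 chk.py w7 .099
```

```text
time: 27.4
position: [0.6341, -0.2198, 0.2984]
eef_rot: [-0.048, 0.999, -0.001, 0.002]
ft_force: [-5.1, 1.6, 21.6]
opening: 0.0004
finger_force: 11.1
time: 28.4
position: [0.4777, -0.2271, 0.4121]
eef_rot: [-0.049, 0.999, -0.0, 0.001]
ft_force: [-0.2, -0.0, 0.7]
opening: 0.0003
finger_force: 0.0
[ 0.47781032 -0.22700256  0.41183745]
plate z0,slopes 0.09947392106904922 [ 0.00104172 -0.00012284] z at ends 0.0993926671198756 0.09955517501822284 n 4869
rim z 0.09901771973289825
dot [ 0.48097165 -0.23460371] local -0.07628840496084947 -9.221389293812953e-05
```

View pics/w7.png

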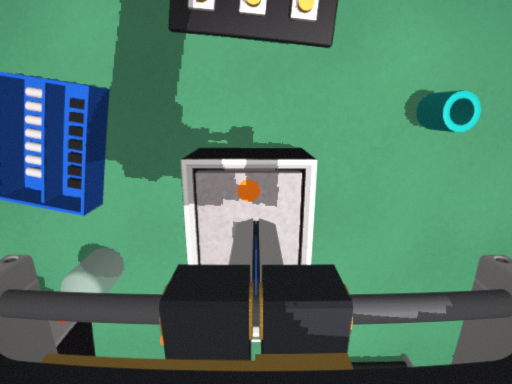

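The cover is flush: its top is at z≈0.0995 at both ends against the rim at 0.0990, it is centred, and nothing touches it. I'm handing in.

```bash
python3 -c "
from rig import bot
print(bot.hand_in())"
```

```text
the job is handed in; nothing more can be done
None
```

The job is handed in (no verdict came back): the sleeve is down on the shaft, and the cover is pressed to its stops on both clips, within about 0.5 mm of the rim by the last camera check, at 28 s of the 72 s allowed.

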